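Load the nut cracker's feed tray until its catch clicks

TASK

Load the nut cracker: lay the tray of whole nuts (orange end plate) on the cracker's metal deck with its bevelled nose between the flared guides, then push it in, fully home, until the red spring catch snaps out behind the orange end plate. Keep the tray level so that no nuts spill. Leave the tray of empty shells and the other things on the bench where they are, and take your hand away at the end.

Things in the scene. Friction and masses are not known exactly. Their poses are not given: they have to be found in the camera images.
- nut_tray: White feed tray full of cream whole nuts (fixed in it), to be loaded; loose on the bench, about 0.2 kg. 140 mm long (its x), 60 wide (y), side walls 30 high, nuts to 33. The +x end is the nose, its upright corners bevelled by 12 mm; the -x end is an orange end plate, 6 thick, 60 wide, 40 high, to push on (too high to pass under the green head). Origin: centre of the underside.
- shell_tray: Same tray but filled with orange half shells and with a grey end plate; loose, to be left alone. Origin: centre of the underside.
- cracker: Fixed nut cracker. Its +x is the tray's way in, z up; origin on the bench. Aluminium deck, top 10 mm above the bench, 120 wide, x=-215 to 210 mm, open and flat up to x=-75. Then two steel guide rails, 24 above the deck. Green head, 120 wide, 200 high, at x=85 to 210, with a slot 36 high above the deck for the tray's nose and a solid stop at x=121.
- mouth (a point): Point on the deck's top, on the centre line between the outer ends of the guide rails (cracker x=-75 mm, y=0); axes as the cracker's. The rails are flared here: 87 mm apart, narrowing to 63 mm at x=-50 mm, then parallel.
- home (a point): Point on the deck's top, on the centre line, where the outer face of the orange end plate stands when the tray is fully home (cracker x=-20 mm, y=0; anywhere from x=-22 to -19 mm is home); axes as the cracker's.
- catch (a joint): Red spring catch, a bolt like a door latch in the rail on the cracker's -y side, 5 to 21 mm above the deck. In m: 0 = sprung out, 9 mm into the passage; the passing tray holds it aside at about 0.005 to 0.008, then it snaps back to 0. Bevel at cracker x=-42 to -26 mm, square back face at x=-22.5 mm. Spring 2 N at 0, 5 N at 7 mm; pushing the tray past takes about 4 to 10 N.
- mug: Blue mug, 80 mm wide and 90 mm high, bystander. Origin: centre of the underside.
- jar: Amber glass jar with steel cap, 80 mm wide and 120 mm high, bystander. Origin: centre of the underside.
- bowl: White bowl of peeled yellow nuts, 140 mm wide and 50 mm high, bystander. Origin: centre of the underside.
- brush: Hand brush lying on the bench, bystander.
- pliers: Steel hand nutcracker, 170 mm long and 14 mm high, lying on the bench, bystander.
- nut_tray_nose (a point): Middle of the nut tray's nose at its underside: tray x=+70 mm, y=0, z=0; axes as the tray's.
- nut_tray_tail (a point): Middle of the outer face of the orange end plate, 20 mm up: tray x=-70 mm, y=0, z=20 mm; axes as the tray's.
There are look-alikes about, which are no part of the job. Leave any blue look-alike of the nut_tray alone.

How it is judged (in metres and radians):
On the way:
1. the tray of whole nuts lies level on the deck, nose first between the guides, in line with them and still well short of home (angle between the x axis of nut_tray and the x axis of cracker, either way round below 0.15 rad and z of nut_tray in the frame of cracker between 0.007 and 0.015 m and angle between nut_tray's own z axis and vertical below 0.08 rad and x of nut_tray_nose in the frame of cracker between -0.07 and 0.06 m and x of nut_tray_tail in the frame of cracker below -0.06 m and y of nut_tray_nose in the frame of cracker between -0.012 and 0.012 m), for 0.1 s.
At the end, for the whole second after the job is handed in: The nut tray lies flat and at rest, nose first and home in the cracker: end plate's outer face at cracker x -24.5 to -12 mm, within 6 mm of the centre line, in line within 8 degrees, and the catch has sprung back out behind it (below 2 mm) (angle between the x axis of nut_tray and the x axis of cracker, either way round below 0.15 rad and z of nut_tray in the frame of cracker between 0.007 and 0.015 m and angle between nut_tray's own z axis and vertical below 0.08 rad and x of nut_tray_tail in the frame of cracker between -0.0245 and -0.012 m and y of nut_tray_tail in the frame of cracker between -0.006 and 0.006 m and value of joint catch below 0.002 m and linear speed of nut_tray below 0.02 m/s); the robot touches nothing.
It fails at once if the nut tray is tipped more than 30 degrees, which would spill the nuts (angle between nut_tray's own z axis and vertical above 0.52 rad).
It fails at once if the tray of empty shells is moved more than 30 mm (distance of shell_tray from where it was at the start of the episode above 0.03 m).
It fails at once if the mug, jar, bowl, brush or hand nutcracker is moved more than 30 mm (distance of any of mug, jar, bowl, brush, pliers from where it was at the start of the episode above 0.03 m).
It also fails if it takes over 51 s, if anything falls off the work surface, if the arm or the gripper's body presses on something with over 40 N, if the wrist force passes 120 N, or if a joint passes its speed limit or range.

ROBOT

A 6-joint arm with a two-finger parallel gripper is mounted at the origin on the work surface. World frame = base frame: x ahead of the robot, y to its left, z up, the work surface at z = 0. Lengths are in mm, angles in rad, forces in N, time in s.
With the tool pointing down it reaches from about 325 to 875 mm from the base axis. Payload 4.4 kg.
Tool frame: the origin (TCP) lies midway between the tips of the shut fingers; the grasp point (between the pads) lies 19 mm behind it (robot.grip_depth is the distance from the TCP to the grasp point, in mm); z points along the fingers, x is the direction in which the jaws open and shut, and the axes are right-handed (so a half turn about z gives the same grasp; the last joint's range is limited). The gripper opens to 85 mm and grips with 20 to 120 N. Pads are 22 mm wide; open, the fingers measure 114 mm over their backs; the gripper's body (76 mm by 85 mm) begins 54 mm behind the grasp point. The pads swing forward as they close: fully open they stand 13 mm farther back than shut.
Start: joints at [-1.264, 0.207, 1.542, -0, 1.393, -0.15], TCP at [253.609, -516.052, 201.182] pointing down, gripper open.
Joint ranges: [-2.73, 2.73], [-0.86, 2.22], [0.23, 2.46], [-1.11, 4.25], [0.08, 2.63], [-2.82, 2.82]. Speed limits (rad/s): [2.79, 2.79, 3.14, 3.14, 3.14, 3.14].

INTERFACE

Orientations are given as a unit quaternion [w, x, y, z].
In Python, from plant import telemetry, eyes, job, robot gives the robot as it stands.
- The arm moves only by the tool servo_tool, never from a script. Its argument "motion" is a list of rows, each a list of 7 numbers: the turn, a rotation vector about the tool's x, y, z in units of 5 degrees (1.0 is 5 degrees), then the shift along the tool's x, y, z in units of 40 mm (1.0 is 40 mm), then the closure in counts, from 0 (fully open) to 255 (shut). A call has 1 to 8 rows; each row shifts and turns the commanded pose from where the row before left it, along the tool's axes as they then stand; what a row does not reach is not made up. A row lasts 1/12 s, in which the tool goes at most 41.7 mm and 7.16 degrees, less where a joint would pass 70% of its speed; a pose out of reach is approached as far as the arm can. A call is refused whole if a number of a shift passes 1 or a number of a turn 1, either way. A call with a gripper value outside its range is refused whole. The fingers move at their own pace and stop on an object; "force" is the grip in N (left out, the last holds). Time passes only in rows, so rows that do not move let the fingers close. It gives the time, the measured TCP pose, the force and the opening at its end, in the units of the state.
- telemetry.get_state(): the state, without advancing time (a new reading comes with each control period).
- eyes.get_image(name): name is "side" or "top"; returns (picture, depth): 420x560x3 uint8, red, green, blue; 420x560 float32, mm along the optical axis (not along the pixel's ray), 0 where there is no reading.
- eyes.camera_info(name): a dict with "fx", "fy", "cx", "cy" (pixels), "dist_coeffs" ([k1, k2, p1, p2, k3] as OpenCV has them; the pictures are not rectified), "rvec" (rotation vector, rad) and "tvec" (3), from world to camera coordinates, as OpenCV has them. Camera axes: x right, y down, z forward; pixel columns grow to the right and rows downward; lengths in mm; the calibration is good to about 2 mm. A picture is of the moment at which its call begins. camera_info takes no time and is no camera call.
- job.finish_job(): hands the job in, once; it reports no verdict.
Trained networks look in the newest picture that a camera, given by its name, has taken for a name from the list of things; names that differ only in an ending like _2 or _b are one class to them, and where a whole thing is asked for, a point or a joint stands for the part that bears it (a point fixed in the world has none). Each returns a list of dicts, best first, with "confidence" (0 to 1); they miss things now and then, are a little off and sometimes report something else, mostly with a low value. They report only what shows in the picture. A call takes as long as a camera call. They do not tell look-alikes from the thing itself.
- eyes.find_in(camera, name): "position" ([column, row] in pixels, amid what is visible of it).
- eyes.mark_of(camera, name): "position" ([column, row] in pixels: a listed point, or the origin of a listed thing).
The state is a dict: "time": time; "joint_pos": joint angles; "qd": joint speeds; "joint_efforts": joint torques, N m; "tcp_pos": TCP position; "tool_rot": TCP orientation; "ft_force": force on the tool from outside, world axes, zero at the start; "torque": the same for the moment, N m; "finger_gap": finger opening in mm.
Only numpy, scipy, OpenCV 4.12 (cv2) and the standard library are available. Lean on these libraries where they do the work, as an engineer would, in place of code of your own. Each camera call takes 0.05 s, during which the arm holds its last target. There are 200 camera calls.

## Working session

There is one attempt and no reset: what is moved stays moved. The work goes in short steps, Python scripts to look and compute and a tool call to move; the robot and the scene stay as the last step left them, time stands still between calls to the robot, and variables do not carry over. Pictures are saved under pics/ and viewed, about 8 in all and at most 12, crops included, and the job is handed in when it is done.

Besides the shell and the picture viewer there is one more tool, called after "Request:" as name(argument=value, ...), one argument or row to a line, values as JSON. servo_tool: Moves the arm, as the interface text tells. Its arguments: {"type":"object","properties":{"motion":{"type":"array"},"force":{"type":"number"}},"required":["motion"]}

```bash
ls; mkdir -p pics
cat > h.py <<'E'
import numpy as np, cv2
from plant import telemetry, eyes, job, robot
def cam(n):
    c=eyes.camera_info(n); K=np.array([[c['fx'],0,c['cx']],[0,c['fy'],c['cy']],[0,0,1.]])
    R=cv2.Rodrigues(np.array(c['rvec'],float))[0]; return K,np.array(c['dist_coeffs'],float),R,np.array(c['tvec'],float).ravel()
def ray(n,px):
    K,d,R,t=cam(n); u=cv2.undistortPoints(np.array(px,float).reshape(-1,1,2),K,d).reshape(-1,2)
    D=np.c_[u,np.ones(len(u))]@R; return -R.T@t,D
def onz(n,px,z):
    o,D=ray(n,px); return o+D*((z-o[2])/D[:,2])[:,None]
def cloud(n,dep):
    h,w=dep.shape; v,u=np.mgrid[:h,:w]; o,D=ray(n,np.c_[u.ravel(),v.ravel()]); 
    return (o+D*dep.reshape(-1,1)).reshape(h,w,3)
E
python3 - <<'E'
from h import *
for n in ('top','side'):
    p,d=eyes.get_image(n); cv2.imwrite(f'pics/{n}0.png',p[:,:,::-1]); np.savez(f'{n}0.npz',p=p,d=d)
    for k in ('nut_tray','shell_tray','cracker','mouth','home','nut_tray_nose','nut_tray_tail'):
        print(n,k,[(np.round(r['position']).tolist(),round(r['confidence'],2)) for r in eyes.mark_of(n,k)[:4]])
print(telemetry.get_state())
E
```

```text
pics
top nut_tray [([234.0, 146.0], 0.84), ([444.0, 183.0], 0.66), ([366.0, 198.0], 0.63)]
top shell_tray [([365.0, 247.0], 0.66)]
top cracker [([232.0, 228.0], 0.6)]
top mouth [([253.0, 222.0], 0.83)]
top home [([240.0, 226.0], 0.68)]
top nut_tray_nose [([468.0, 177.0], 0.9), ([342.0, 200.0], 0.69), ([213.0, 134.0], 0.61)]
top nut_tray_tail [([251.0, 153.0], 0.9), ([390.0, 204.0], 0.7), ([430.0, 190.0], 0.55), ([240.0, 226.0], 0.26)]
side nut_tray [([184.0, 240.0], 0.95)]
side shell_tray [([342.0, 179.0], 0.92)]
side cracker []
side mouth [([278.0, 246.0], 0.62)]
side home [([276.0, 260.0], 0.95), ([363.0, 152.0], 0.24)]
side nut_tray_nose [([292.0, 184.0], 0.69), ([162.0, 252.0], 0.59), ([396.0, 187.0], 0.41)]
side nut_tray_tail [([304.0, 155.0], 0.77), ([205.0, 228.0], 0.66), ([313.0, 130.0], 0.66)]
{'time': 0.8, 'joint_pos': array([-1.26451794e+00,  2.06537226e-01,  1.54148355e+00, -1.05600838e-05,
        1.39349036e+00, -1.50481671e-01]), 'qd': array([-0.00015633, -0.00075705, -0.00045996, -0.00138974, -0.00091788,
       -0.00153494]), 'joint_efforts': array([ 1.81688133e-04, -3.82999671e+01, -2.91955018e+01, -7.99662416e-05,
        7.10513414e-04,  2.81777247e-06]), 'tcp_pos': array([ 253.60109102, -516.07401657,  201.22517461]), 'tool_rot': array([ 3.04390731e-05,  8.48835760e-01, -5.28656648e-01,  2.75966778e-05]), 'ft_force': array([0.24296881, 0.45587588, 0.575679  ]), 'torque': array([0.00708569, 0.03645396, 0.0117377 ]), 'finger_gap': 85.43145931501581}
```

View pics/top0.png

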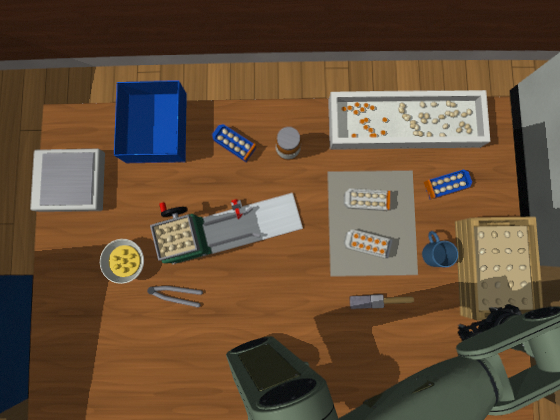

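View pics/side0.png

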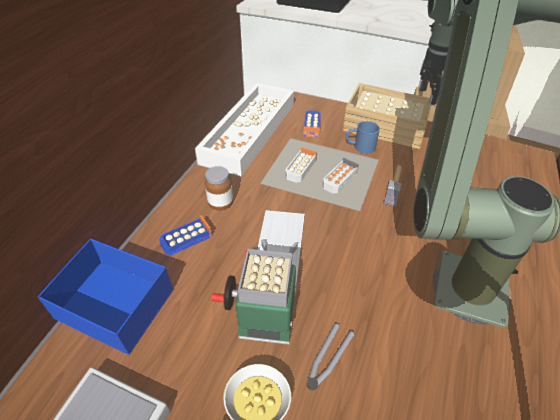

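The top view shows four candidates for the nut tray:
- (367,198): white tray with cream nuts and an orange plate at its right end. This matches the description.
- (370,243): white tray with orange shells, which is the shell tray.
- (235,142) and (450,184): blue look-alikes.

I choose (367,198). The cracker's deck opens to the right at (290,212), and its head is at (178,240).

Run:
```python
from h import *
z=np.load('top0.npz'); p,d=z['p'],z['d']; C=cloud('top',d); np.save('C.npy',C)
K,dd,R,t=cam('top'); print('cam',-R.T@t, K[0,0])
for n,px in dict(traynose=(342,200),traytail=(390,204),shell=(365,247),mouth=(253,222),home=(240,226),mug=(437,252),jar=(288,143)).items():
    print(n,C[px[1],px[0]].round(), onz('top',[px],{'mouth':10,'home':10}.get(n,0)).round(1))
# tray: points above mat near tray
sub=np.zeros(d.shape,bool); sub[180:218,335:400]=1
Z=C[...,2]
def rect(m,lab):
    pts=C[m][:,:2].astype(np.float32); r=cv2.minAreaRect(pts); print(lab,m.sum(),[np.round(x,1) for x in r], cv2.boxPoints(r).round().tolist())
print('mat z',np.median(C[220:226,335:400,2]))
rect(sub&(Z>20)&(Z<60),'tray')
hsv=cv2.cvtColor(p,cv2.COLOR_RGB2HSV)
o=sub&(hsv[...,0]<14)&(hsv[...,1]>150)&(Z>20); rect(o,'orange'); print(C[o].mean(0), C[o][:,2].max())
s2=np.zeros(d.shape,bool); s2[226:262,338:400]=1; rect(s2&(Z>20)&(Z<60),'shell')
# deck
s3=np.zeros(d.shape,bool); s3[185:265,195:310]=1
rect(s3&(abs(Z-10)<4)&(p.min(2)>130),'deck')
a=cv2.resize(p[165:275,320:480],None,fx=4.5,fy=4.5,interpolation=cv2.INTER_CUBIC)
b=cv2.resize(p[180:270,145:310],None,fx=4.5,fy=4.5,interpolation=cv2.INTER_CUBIC)
cv2.imwrite('pics/cropA.png',a[:,:,::-1]); cv2.imwrite('pics/cropB.png',b[:,:,::-1])
```

```text
cam [ 414.61821109  -18.46548899 1294.94607627] 401.00760060171893
traynose [ 604. -215.   -1.] [[ 603.5 -214.4    0. ]]
traytail [ 588. -370.    1.] [[ 588.1 -370.6    0. ]]
shell [ 449. -278.   25.] [[ 449.7 -283.7    0. ]]
mouth [535.  75.  12.] [[534.8  75.6  10. ]]
home [522. 117.  12.] [[522.5 117.6  10. ]]
mug [ 430. -513.    6.] [[ 429.9 -515.7    0. ]]
jar [762. -39. 121.] [[797.4 -41.6   0. ]]
mat z 0.5691132870936144
tray 637 [array([ 600.9, -289.2]), array([138.8,  61.1]), np.float64(85.8)] [[565.0, -356.0], [626.0, -361.0], [636.0, -222.0], [576.0, -218.0]]
orange 5 [array([ 592.9, -351.4]), array([ 3.2, 52. ]), np.float64(89.4)] [[567.0, -353.0], [619.0, -353.0], [619.0, -350.0], [567.0, -350.0]]
[ 596.74921702 -352.246639     37.00849103] 40.306400880303045
shell 644 [array([ 461.8, -286.1]), array([138.2,  60.9]), np.float64(75.3)] [[415.0, -345.0], [474.0, -361.0], [509.0, -227.0], [450.0, -211.0]]
deck 1363 [array([536.6,  61.5]), array([118.6, 266.2]), np.float64(14.6)] [[446.0, 175.0], [513.0, -82.0], [628.0, -52.0], [560.0, 205.0]]
```

View pics/cropA.png

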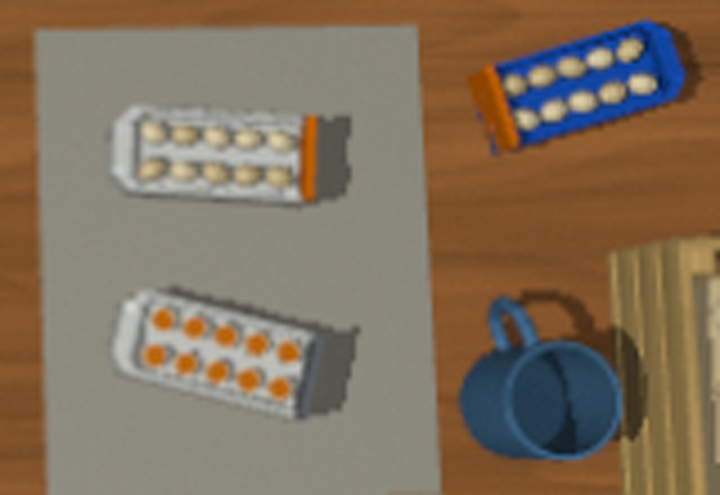

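View pics/cropB.png

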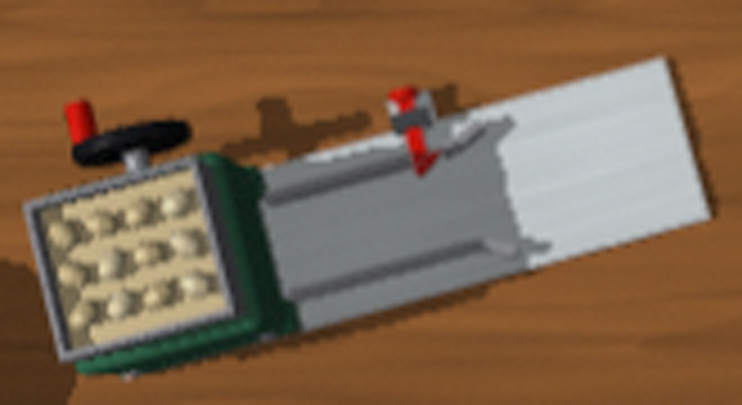

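The close crop confirms it: the white tray with cream nuts has its orange plate on the right, at crop (310,158), and its bevelled nose on the left. The shell tray below it has a grey plate. The deck lies open, the guides flare at about crop (500,180), and the red catch is on the upper (-y) side. Next I fit the cracker's axis and start turning the tool.

Run:
```python
from h import *
C=np.load('C.npy'); Z=C[...,2]
print('deck end corners',onz('top',[(292.8,192.7),(303.2,227.8)],10).round(1).tolist())
a=np.radians(104.6); X=np.array([np.cos(a),np.sin(a)]); Y=np.array([-X[1],X[0]]); O=np.array([570.5,-67])+215*X
P=C[185:270,190:310].reshape(-1,3); q=np.c_[(P[:,:2]-O)@X,(P[:,:2]-O)@Y]
for s in (1,-1):
    m=(q[:,0]>-50)&(q[:,0]<75)&(P[:,2]>30)&(P[:,2]<38)&(q[:,1]*s>20)&(q[:,1]*s<60)
    if m.sum()>5: print(s,m.sum(),np.polyfit(q[m,0],q[m,1],1).round(3),np.percentile(q[m,1],[2,50,98]).round(1),np.percentile(q[m,0],[0,100]).round(), np.median(P[m,2]))
# deck edges by columns
m=(q[:,0]>-205)&(q[:,0]<-85)&(abs(P[:,2]-10)<3.5)
for lo in range(-205,-85,20):
    k=m&(q[:,0]>lo)&(q[:,0]<lo+20); print(lo,q[k,1].min().round(1),q[k,1].max().round(1))
k=(abs(q[:,1])<50)&(abs(P[:,2]-10)<3.5); print('end',np.sort(q[k,0])[:6].round(1)); print('O',O)
g=(P[:,2]>120)&(P[:,2]<215); print('head front x',np.percentile(q[g],[1,99],axis=0).round())
```

```text
deck end corners [[628.4, -54.2, 10.0], [513.8, -85.6, 10.0]]
1 89 [4.0000e-03 3.6879e+01] [32.8 37.2 40.9] [-47.  75.] 33.39044051591304
-1 104 [  0.09  -37.943] [-59.4 -34.7 -26.9] [-50.  73.] 33.07969848048367
-205 -58.8 60.1
-185 -75.6 60.8
-165 -58.5 137.3
-145 -102.7 85.2
-125 -58.7 60.8
-105 -58.7 101.1
end [-239.2 -216.2 -216.  -215.5 -215.4 -215.3]
O [516.30508798 141.05747165]
head front x [[ 84. -54.]
 [121.  59.]]
```

Request:
servo_tool(
  motion=[
    [0,0,-1,0,0,0,0],
    [0,0,-1,0,0,0,0],
    [0,0,-1,0,0,0,0],
    [0,0,-1,0,0,0,0],
  ],
  force=50,
)

```text
time: 1.13
tcp_pos: [253.6, -516.1, 201.2]
tool_rot: [0.0, 0.929, -0.371, 0.0]
ft_force: [-0.2, 0.4, 0.7]
finger_gap: 85.4
```

Request:
servo_tool(
  motion=[
    [0,0,-0.99,0,0,0,0],
    [0,0,-0.99,0,0,0,0],
    [0,0,-0.99,0,0,0,0],
    [0,0,-0.99,0,0,0,0],
    [0,0,-0.99,0,0,0,0],
    [0,0,-0.99,0,0,0,0],
    [0,0,-0.99,0,0,0,0],
    [0,0,-0.99,0,0,0,0],
  ],
)

```text
time: 1.8
tcp_pos: [253.6, -516.1, 201.2]
tool_rot: [-0.0, 0.999, -0.035, -0.0]
ft_force: [1.2, 0.5, 0.3]
finger_gap: 85.5
```

```bash
cat >> h.py <<'E'
from scipy.spatial.transform import Rotation as Ro
def to(target,head=None):
    s=telemetry.get_state(); q=s['tool_rot']; R=Ro.from_quat([q[1],q[2],q[3],q[0]]).as_matrix()
    h=np.degrees(np.arctan2(R[1,0],R[0,0]))
    print('t',round(s['time'],2),'tcp',s['tcp_pos'].round(1),'head',h.round(2),'tilt',np.degrees(np.arccos(-R[2,2])).round(2),'F',s['ft_force'].round(1),'gap',round(s['finger_gap'],1))
    print('shift units',(R.T@(np.array(target)-s['tcp_pos'])/40).round(3), 'turn z', None if head is None else round(-(head-h)/5,3))
a=np.radians(104.6); CX=np.array([np.cos(a),np.sin(a),0]); CY=np.array([-CX[1],CX[0],0]); CO=np.array([515.3,140.8,0])
def crk(x,y,z): return CO+x*CX+y*CY+[0,0,z]
def incr(p): p=np.asarray(p)-CO; return np.c_[p@CX,p@CY,p[...,2]]
E
python3 - <<'E'
from h import *
t=np.radians(85.8); T=np.array([600.9,-289.2])-15*np.array([np.cos(t),np.sin(t)]); print(T)
to([T[0],T[1],80],-4.2)
E
```

```text
[ 599.80142704 -304.15971716]
t 1.8 tcp [ 253.6 -516.1  201.2] head -3.98 tilt 0.0 F [1.2 0.5 0.3] gap 85.5
shift units [ 8.266 -5.886  3.03 ] turn z 0.043
```

Request:
servo_tool(
  motion=[
    [0,0,0.04,0.75,-0.53,0,0],
    [0,0,0,0.75,-0.53,0,0],
    [0,0,0,0.75,-0.53,0,0],
    [0,0,0,0.75,-0.53,0,0],
    [0,0,0,0.75,-0.53,0,0],
    [0,0,0,0.75,-0.53,0,0],
    [0,0,0,0.75,-0.53,0,0],
    [0,0,0,0.75,-0.53,0,0],
  ],
)

```text
time: 2.47
tcp_pos: [507.4, -364.2, 201.3]
tool_rot: [0.0, 0.999, -0.039, 0.0]
ft_force: [0.3, -0.2, 0.3]
finger_gap: 85.2
```

Request:
servo_tool(
  motion=[
    [0,0,0,0.75,-0.53,0,0],
    [0,0,0,0.75,-0.53,0.1,0],
    [0,0,0,0.75,-0.53,0.2,0],
    [0,0,0,0,0,0.7,0],
    [0,0,0,0,0,0.7,0],
    [0,0,0,0,0,0.7,0],
    [0,0,0,0,0,0.6,0],
    [0,0,0,0,0,0,0],
  ],
)

```text
time: 3.13
tcp_pos: [596.3, -305.7, 74.0]
tool_rot: [-0.003, 0.999, -0.038, -0.005]
ft_force: [-0.5, 0.6, -0.5]
finger_gap: 85.5
```

Run:
```python
from h import *
to([599.8,-304.2,1],-4.2)
for n in ('top','side'):
    p,d=eyes.get_image(n); np.savez(f'{n}1.npz',p=p,d=d)
    if n=='side': cv2.imwrite('pics/s1.png',cv2.resize(p[80:260,220:460],None,fx=3,fy=3)[:,:,::-1])
```

```text
t 3.13 tcp [ 596.3 -305.7   74. ] head -4.41 tilt 0.74 F [-0.5  0.6 -0.5] gap 85.5
shift units [ 0.105 -0.033  1.824] turn z -0.041
```

View pics/s1.png

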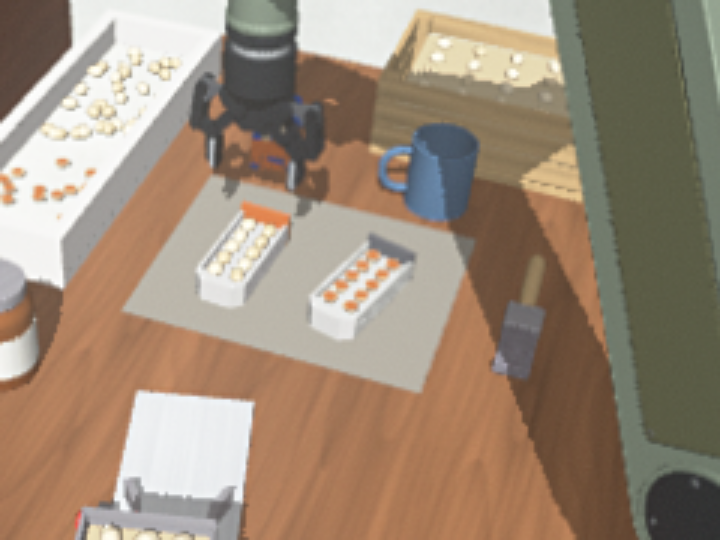

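Run:
```python
from h import *
K,d,R,t=cam('side'); print('cam',-R.T@t)
pts=np.array([[596.,-306,74],[596,-306,87],[640,-308,87],[553,-302,87],[600.9,-289.2,30],[596,-358,40],[606,-220,0]])
px=cv2.projectPoints(pts,cv2.Rodrigues(R)[0],t,K,d)[0].reshape(-1,2); print(((px-[220,80])*3).round())
z=np.load('side1.npz'); C=cloud('side',z['d'])
for c in ((212,165),(293,185),(245,255),(270,215),(240,245),(355,280)): print(c, C[80+c[1]//3,220+c[0]//3].round())
```

```text
cam [261.7810687  751.96380359 894.6393094 ]
[[252. 209.]
 [252. 199.]
 [216. 189.]
 [288. 210.]
 [241. 247.]
 [265. 207.]
 [214. 303.]]
(212, 165) [ 705. -466.    2.]
(293, 185) [ 550. -294.  130.]
(245, 255) [ 597. -288.   20.]
(270, 215) [ 588. -352.   38.]
(240, 245) [ 608. -306.   21.]
(355, 280) [ 466. -287.   28.]
```

Request:
servo_tool(
  motion=[
    [0,0,0,0,0,0,0],
    [0,0,0,0,0,0.3,0],
    [0,0,0,0,0,0.3,0],
    [0,0,0,0,0,0.3,0],
    [0,0,0,0,0,0,0],
    [0,0,0,0,0,0,0],
  ],
)

```text
time: 3.73
tcp_pos: [599.2, -308.0, 43.2]
tool_rot: [-0.001, 0.999, -0.039, -0.002]
ft_force: [0.6, 0.4, 0.6]
finger_gap: 85.7
```

Run:
```python
from h import *
to([599.8,-304.2,1],-4.2)
p,d=eyes.get_image('side'); cv2.imwrite('pics/s2.png',cv2.resize(p[100:200,250:370],None,fx=6,fy=6,interpolation=cv2.INTER_CUBIC)[:,:,::-1])
```

```text
t 3.73 tcp [ 599.2 -308.    43.2] head -4.43 tilt 0.21 F [0.6 0.4 0.6] gap 85.7
shift units [ 0.01  -0.095  1.056] turn z -0.046
```

View pics/s2.png

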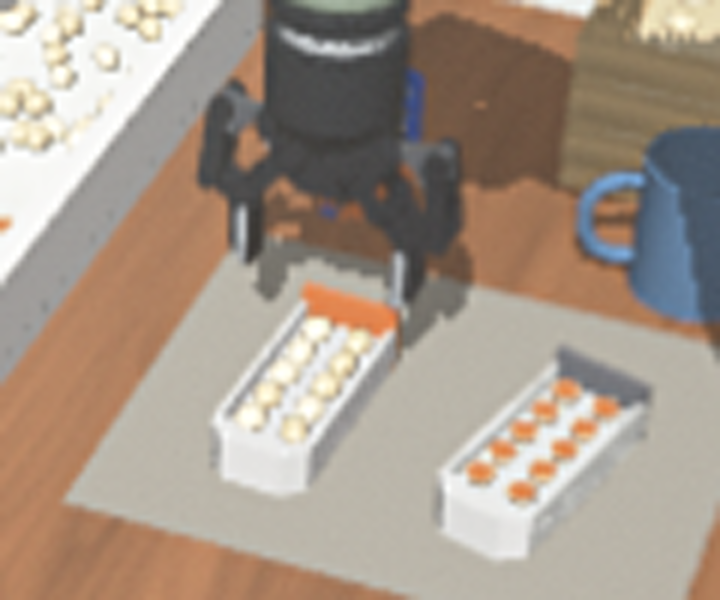

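Run:
```python
from h import *
px=[(291.3,142.5),(317.5,150)]
for z in (43,56,70): print(z,onz('side',px,z).round().tolist())
p,d=eyes.get_image('side'); C=cloud('side',d)
for c in ((245,225),(245,245),(405,270),(405,290),(405,295),(430,230),(350,390),(300,440),(350,310)): print(c, C[100+c[1]//6,250+c[0]//6].round())
p,d=eyes.get_image('top'); np.savez('top2.npz',p=p,d=d); C=cloud('top',d); print(C[192:208,375:400:4,2].round().astype(int))
cv2.imwrite('pics/t2.png',cv2.resize(p[150:280,320:480],None,fx=4.5,fy=4.5,interpolation=cv2.INTER_CUBIC)[:,:,::-1])
```

```text
43 [[664.0, -368.0, 43.0], [564.0, -362.0, 43.0]]
56 [[658.0, -351.0, 56.0], [559.0, -345.0, 56.0]]
70 [[651.0, -332.0, 70.0], [554.0, -326.0, 70.0]]
(245, 225) [ 646. -304.  112.]
(245, 245) [ 645. -300.  103.]
(405, 270) [ 550. -299.  110.]
(405, 290) [ 549. -299.   98.]
(405, 295) [ 549. -300.   93.]
(430, 230) [ 536. -290.  147.]
(350, 390) [ 572. -285.   31.]
(300, 440) [ 582. -234.   31.]
(350, 310) [ 595. -350.   38.]
[[468 471 285 309 329 352 352]
 [475 470 285 304 324 351 355]
 [474 472 280 297 318 343 351]
 [476 248 274 294 311 326 349]
 [477 242 272 288 306 315 322]
 [474 236 248 283 293 304 307]
 [475 233 247 269 284 289 286]
 [478 223 249 266 275 285   4]
 [477 217 238 251 267 266   1]
 [478 213 230 250 251 243  -2]
 [ 26 169 222 236 238   1   2]
 [ 36  29 207 220 208  -1   4]
 [477 149 198 199   5   2   1]
 [480 158 189 192   3  -5   4]
 [475 478 187 186   0   0   1]
 [480 481 187 153   3  -5   1]]
```

View pics/t2.png

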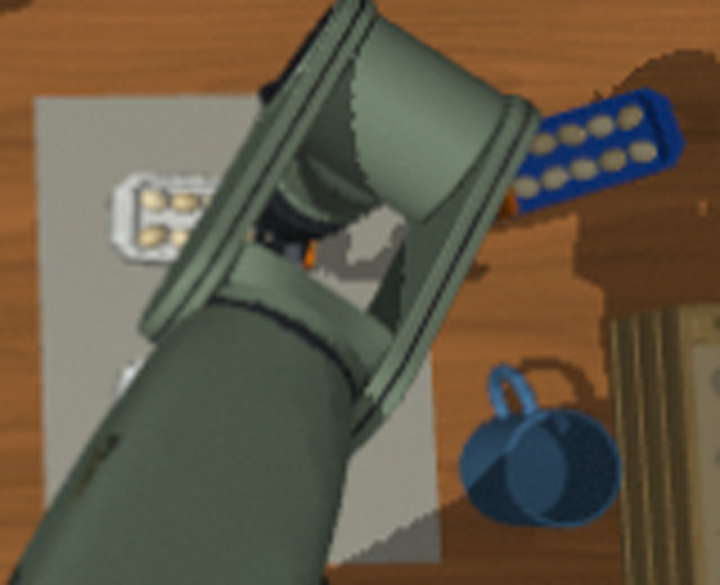

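Run:
```python
from h import *
p,d=eyes.get_image('side'); C=cloud('side',d)
print(telemetry.get_state()['tcp_pos'])
for v in range(138,160): print(v,[tuple(C[v,u].round().astype(int)) for u in range(314,322)])
```

```text
[ 601.08322422 -309.25751161   45.83421644]
138 [(np.int64(561), np.int64(-294), np.int64(138)), (np.int64(559), np.int64(-299), np.int64(135)), (np.int64(554), np.int64(-295), np.int64(139)), (np.int64(550), np.int64(-292), np.int64(143)), (np.int64(547), np.int64(-293), np.int64(142)), (np.int64(544), np.int64(-296), np.int64(141)), (np.int64(541), np.int64(-297), np.int64(142)), (np.int64(536), np.int64(-291), np.int64(147))]
139 [(np.int64(613), np.int64(-478), np.int64(1)), (np.int64(557), np.int64(-295), np.int64(134)), (np.int64(554), np.int64(-295), np.int64(136)), (np.int64(550), np.int64(-293), np.int64(138)), (np.int64(546), np.int64(-290), np.int64(141)), (np.int64(545), np.int64(-298), np.int64(136)), (np.int64(542), np.int64(-299), np.int64(136)), (np.int64(537), np.int64(-295), np.int64(140))]
140 [(np.int64(610), np.int64(-471), np.int64(1)), (np.int64(608), np.int64(-475), np.int64(0)), (np.int64(553), np.int64(-293), np.int64(133)), (np.int64(550), np.int64(-293), np.int64(134)), (np.int64(545), np.int64(-289), np.int64(138)), (np.int64(545), np.int64(-299), np.int6
[... 6615 characters left out ...]
, (np.int64(566), np.int64(-345), np.int64(19)), (np.int64(568), np.int64(-366), np.int64(4)), (np.int64(565), np.int64(-368), np.int64(3)), (np.int64(562), np.int64(-370), np.int64(3)), (np.int64(559), np.int64(-373), np.int64(1)), (np.int64(555), np.int64(-373), np.int64(2)), (np.int64(552), np.int64(-375), np.int64(2))]
159 [(np.int64(567), np.int64(-338), np.int64(20)), (np.int64(566), np.int64(-348), np.int64(13)), (np.int64(567), np.int64(-363), np.int64(2)), (np.int64(564), np.int64(-365), np.int64(1)), (np.int64(560), np.int64(-366), np.int64(1)), (np.int64(557), np.int64(-367), np.int64(1)), (np.int64(553), np.int64(-367), np.int64(3)), (np.int64(551), np.int64(-374), np.int64(-1))]
```

Request:
servo_tool(
  motion=[
    [0,0,0,0,-0.1,0.25,0],
    [0,0,0,0,0,0.25,0],
    [0,0,0,0,0,0.25,0],
    [0,0,0,0,0,0.25,0],
    [0,0,0,0,0,0,0],
    [0,0,0,0,0,0,0],
  ],
)

```text
time: 4.43
tcp_pos: [599.6, -304.1, 3.2]
tool_rot: [-0.001, 0.999, -0.039, -0.001]
ft_force: [0.1, -1.1, 0.5]
finger_gap: 85.5
```

```bash
cat >> h.py <<'E'
def fingers(c=(600,-300),r=75):
    p,d=eyes.get_image('side'); C=cloud('side',d); return p,C
E
python3 - <<'E'
from h import *
to([599.8,-304.2,1],-4.2)
p,C=fingers()
# dark finger pixels near low x finger
m=(C[...,0]>535)&(C[...,0]<562)&(C[...,1]>-325)&(C[...,1]<-280)&(C[...,2]>8)
v,u=np.where(m); print(len(v), np.percentile(C[m][:,2],[0,3,10,50]).round(), np.c_[u,v][np.argsort(-v)][:4].tolist())
m=(C[...,0]>638)&(C[...,0]<665)&(C[...,1]>-325)&(C[...,1]<-280)&(C[...,2]>8); print(m.sum(),np.percentile(C[m][:,2],[0,3,10,50]).round())
E
```

```text
t 4.43 tcp [ 599.6 -304.1    3.2] head -4.43 tilt 0.2 F [ 0.1 -1.1  0.5] gap 85.5
shift units [0.005 0.002 0.055] turn z -0.046
223 [ 47.  60.  69. 115.] [[315, 161], [314, 161], [315, 160], [314, 160]]
168 [ 48.  54.  64. 103.]
```

Request:
servo_tool(
  motion=[
    [0,0,0,0,0,0.15,0],
    [0,0,0,0,0,0.15,0],
    [0,0,0,0,0,0,0],
    [0,0,0,0,0,0,0],
  ],
)

```text
time: 4.82
tcp_pos: [600.4, -304.7, -7.4]
tool_rot: [-0.0, 0.999, -0.039, -0.001]
ft_force: [-1.0, 0.7, 0.5]
finger_gap: 85.4
```

```bash
cat >> h.py <<'E'
def tips():
    p,C=fingers()
    for lo,hi in ((535,562),(638,665)):
        m=(C[...,0]>lo)&(C[...,0]<hi)&(C[...,1]>-325)&(C[...,1]<-280)&(C[...,2]>8); print('tip z',m.sum(),np.percentile(C[m][:,2],[0,3,10]).round())
    return p
E
python3 - <<'E'
from h import *
to([599.8,-304.2,-20],-4.2)
p=tips(); cv2.imwrite('pics/s3.png',cv2.resize(p[100:200,250:370],None,fx=6,fy=6,interpolation=cv2.INTER_CUBIC)[:,:,::-1])
E
```

```text
t 4.82 tcp [ 600.4 -304.7   -7.4] head -4.43 tilt 0.07 F [-1.   0.7  0.5] gap 85.4
shift units [-0.015 -0.01   0.314] turn z -0.046
tip z 225 [39. 45. 57.]
tip z 164 [35. 42. 50.]
```

View pics/s3.png

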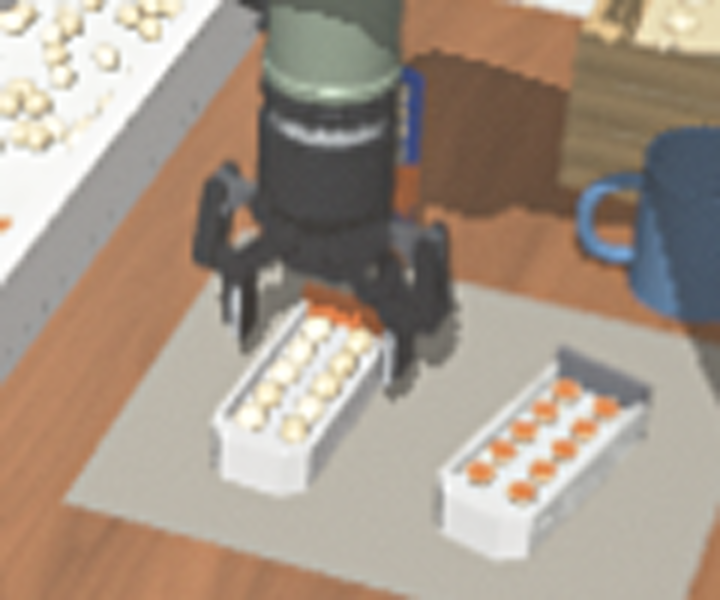

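Request:
servo_tool(
  motion=[
    [0,0,0,0,0,0.15,0],
    [0,0,0,0,0,0.15,0],
    [0,0,0,0,0,0.12,0],
    [0,0,0,0,0,0,0],
    [0,0,0,0,0,0,0],
  ],
)

```text
time: 5.28
tcp_pos: [600.2, -304.5, -24.6]
tool_rot: [-0.0, 0.999, -0.039, -0.001]
ft_force: [0.2, 0.4, 0.0]
finger_gap: 85.4
```

Run:
```python
from h import *
to([599.8,-304.2,-30],-4.2); tips()
```

```text
t 5.28 tcp [ 600.2 -304.5  -24.6] head -4.43 tilt 0.1 F [0.2 0.4 0. ] gap 85.4
shift units [-0.011 -0.007  0.136] turn z -0.045
tip z 208 [23. 29. 42.]
tip z 170 [20. 27. 34.]
```

Request:
servo_tool(
  motion=[
    [0,0,0,0,0,0.12,0],
    [0,0,0,0,0,0,0],
    [0,0,0,0,0,0,60],
    [0,0,0,0,0,0,120],
    [0,0,0,0,0,0,120],
    [0,0,0,0,0,0,120],
    [0,0,0,0,0,0,120],
    [0,0,0,0,0,0,120],
  ],
  force=45,
)

```text
time: 6.0
tcp_pos: [601.3, -305.2, -28.0]
tool_rot: [0.0, 0.999, -0.039, 0.0]
ft_force: [0.9, -0.7, 0.8]
finger_gap: 59.3
```

Run:
```python
from h import *
to([599.8,-304.2,-30],-4.2)
p,C=fingers(); cv2.imwrite('pics/s4.png',cv2.resize(p[100:200,250:370],None,fx=6,fy=6,interpolation=cv2.INTER_CUBIC)[:,:,::-1])
```

```text
t 6.0 tcp [ 601.3 -305.2  -28. ] head -4.43 tilt 0.05 F [ 0.9 -0.7  0.8] gap 59.3
shift units [-0.038 -0.022  0.049] turn z -0.046
```

View pics/s4.png

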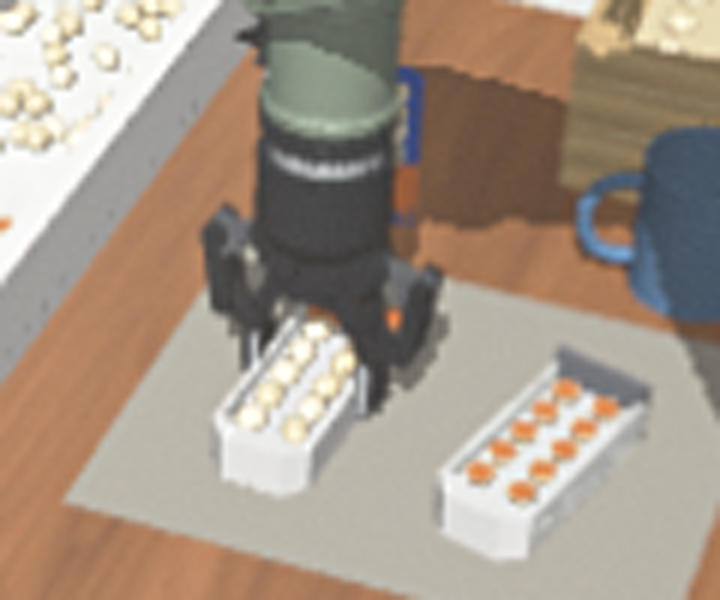

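Request:
servo_tool(
  motion=[
    [0,0,0,0,0,-0.15,120],
    [0,0,0,0,0,-0.3,120],
    [0,0,0,0,0,-0.4,120],
    [0,0,0,0,0,-0.4,120],
    [0,0,0,0,0,-0.4,120],
    [0,0,0,0,0,-0.3,120],
    [0,0,0,0,0,-0.1,120],
    [0,0,0,0,0,0,120],
  ],
)

```text
time: 6.72
tcp_pos: [601.9, -305.6, 55.6]
tool_rot: [0.001, 0.999, -0.039, 0.001]
ft_force: [-0.3, -0.7, -2.2]
finger_gap: 59.2
```

Run:
```python
from h import *
to(crk(-100,0,52),14.6); print(crk(-100,0,52))
p,C=fingers()
m=(C[...,2]>60)&(C[...,2]<105)&(C[...,0]>555)&(C[...,0]<645)&(C[...,1]>-285)&(C[...,1]<-200)
q=C[m]; print(m.sum(), 'z nose', np.percentile(q[:,2],[1,10,50,90,99]).round(), 'y max',np.percentile(q[:,1],[99]).round(), 'x',np.percentile(q[:,0],[1,99]).round())
```

```text
t 6.72 tcp [ 601.9 -305.6   55.6] head -4.42 tilt 0.18 F [-0.3 -0.7 -2.2] gap 59.2
shift units [-2.204 -8.595  0.07 ] turn z -3.805
[540.50693582  44.02908295  52.        ]
141 z nose [ 83.  87.  97. 104. 105.] y max [-217.] x [572. 631.]
```

Request:
servo_tool(
  motion=[
    [0,0,-0.5,0,-0.1,0,120],
    [0,0,-0.8,0,-0.2,0,120],
    [0,0,-0.8,0,-0.4,0,120],
    [0,0,-0.8,0,-0.6,0,120],
    [0,0,-0.6,0,-0.7,0,120],
    [0,0,-0.3,0,-0.7,0,120],
    [0,0,0,0,-0.7,0,120],
    [0,0,0,0,-0.7,0,120],
  ],
)

```text
time: 7.43
tcp_pos: [571.2, -142.3, 51.9]
tool_rot: [-0.001, 0.992, 0.127, -0.001]
ft_force: [0.9, 0.9, -2.2]
finger_gap: 59.3
```

Request:
servo_tool(
  motion=[
    [0,0,0,0,-0.7,0,120],
    [0,0,0,0,-0.7,0,120],
    [0,0,0,0,-0.7,0,120],
    [0,0,0,0,-0.6,0,120],
    [0,0,0,0,-0.4,0,120],
    [0,0,0,0,-0.2,0,120],
    [0,0,0,0,0,0,120],
    [0,0,0,0,0,0,120],
  ],
)

```text
time: 8.1
tcp_pos: [539.5, -16.5, 53.0]
tool_rot: [0.0, 0.992, 0.127, -0.0]
ft_force: [-0.4, -0.0, -2.4]
finger_gap: 59.2
```

Run:
```python
from h import *
to(crk(-100,0,52),14.6)
```

```text
t 8.1 tcp [539.5 -16.5  53. ] head 14.61 tilt 0.05 F [-0.4 -0.  -2.4] gap 59.2
shift units [ 0.406 -1.458  0.025] turn z 0.003
```

Request:
servo_tool(
  motion=[
    [0,0,0,0.1,-0.2,0,120],
    [0,0,0,0.1,-0.4,0,120],
    [0,0,0,0.1,-0.5,0,120],
    [0,0,0,0.1,-0.3,0,120],
    [0,0,0,0,-0.06,0,120],
    [0,0,0,0,0,0,120],
    [0,0,0,0,0,0,120],
  ],
)

```text
time: 8.68
tcp_pos: [540.9, 43.6, 53.6]
tool_rot: [0.0, 0.992, 0.127, 0.0]
ft_force: [-0.5, 0.0, -2.5]
finger_gap: 59.4
```

Run:
```python
from h import *
to(crk(-100,0,-17),14.6)
p,d=eyes.get_image('side'); C=cloud('side',d); np.save('C3.npy',C)
q=incr(C.reshape(-1,3)); px=np.indices(d.shape).reshape(2,-1).T
hsv=cv2.cvtColor(p,cv2.COLOR_RGB2HSV).reshape(-1,3)
m=(q[:,0]>-75)&(q[:,0]<10)&(abs(q[:,1])<45)&(q[:,2]>55)&(q[:,2]<115)
print('nose part',m.sum(),np.percentile(q[m],[1,10,50,90,99],axis=0).round(1).tolist())
mm=m&(q[:,2]>95); print(cv2.minAreaRect(q[mm,:2].astype(np.float32)))
cv2.imwrite('pics/s5.png',cv2.resize(p[130:330,180:400],None,fx=3,fy=3,interpolation=cv2.INTER_CUBIC)[:,:,::-1])
p,d=eyes.get_image('top'); C=cloud('top',d); q=incr(C.reshape(-1,3))
m=(q[:,0]>-180)&(q[:,0]<10)&(abs(q[:,1])<45)&(q[:,2]>75)&(q[:,2]<125)
print('top',m.sum(),np.percentile(q[m],[1,10,50,90,99],axis=0).round(1).tolist() if m.any() else '')
```

```text
t 8.68 tcp [540.9  43.6  53.6] head 14.58 tilt 0.04 F [-0.5  0.  -2.5] gap 59.4
shift units [-0.006 -0.013  1.764] turn z -0.004
nose part 528 [[-73.6, -28.1, 82.6], [-64.7, -23.1, 90.1], [-35.2, 1.4, 106.7], [-14.8, 24.8, 112.5], [-12.8, 30.4, 114.0]]
((-43.14942169189453, 0.5976600646972656), (59.59764862060547, 63.24628829956055), 89.78848266601562)
top 226 [[-153.7, -6.8, 85.7], [-79.9, 0.1, 97.9], [-45.7, 18.6, 106.9], [-25.2, 30.8, 113.3], [-17.2, 31.5, 122.1]]
```

View pics/s5.png

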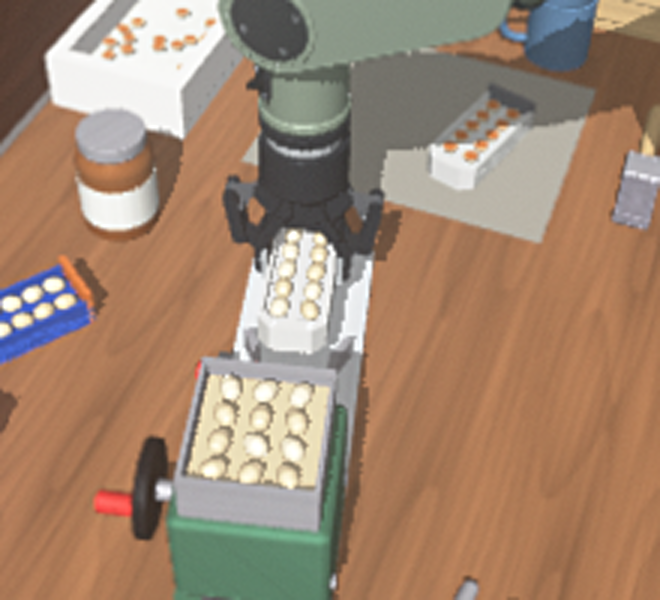

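Request:
servo_tool(
  motion=[
    [0,0,0,0.02,0.3,0,120],
    [0,0,0,0,0.5,0,120],
    [0,0,0,0,0.3,0.1,120],
    [0,0,0,0,0,0.4,120],
    [0,0,0,0,0,0.5,120],
    [0,0,0,0,0,0.4,120],
    [0,0,0,0,0,0.2,120],
    [0,0,0,0,0,0,120],
  ],
)

```text
time: 9.45
tcp_pos: [550.2, 1.2, -12.9]
tool_rot: [-0.001, 0.992, 0.126, -0.003]
ft_force: [-0.7, 0.2, -2.5]
finger_gap: 59.1
```

Request:
servo_tool(
  motion=[
    [0,0,0,0,0,0.1,120],
    [0,0,0,0,0,0.05,120],
    [0,0,0,0,0,0,120],
    [0,0,0,0,0,0,120],
  ],
)

```text
time: 9.78
tcp_pos: [553.2, 1.8, -15.6]
tool_rot: [0.0, 0.992, 0.127, 0.001]
ft_force: [-0.0, 0.7, -2.7]
finger_gap: 59.2
```

Run:
```python
from h import *
to(crk(-145,0,-18),14.6)
```

```text
t 9.78 tcp [553.2   1.8 -15.6] head 14.58 tilt 0.09 F [-0.   0.7 -2.7] gap 59.2
shift units [-0.041  0.023  0.06 ] turn z -0.004
```

Request:
servo_tool(
  motion=[
    [0,0,0,0,0,0.03,120],
    [0,0,0,0,0,0.02,120],
    [0,0,0,0,0,0,120],
    [0,0,0,0,0,0,120],
  ],
)

```text
time: 10.12
tcp_pos: [552.9, 1.9, -18.0]
tool_rot: [0.0, 0.992, 0.127, 0.0]
ft_force: [1.8, 0.2, -1.5]
finger_gap: 59.1
```

Request:
servo_tool(
  motion=[
    [0,0,0,0,0,0.02,120],
    [0,0,0,0,0,0,120],
    [0,0,0,0,0,0,90],
    [0,0,0,0,0,0,60],
    [0,0,0,0,0,0,0],
    [0,0,0,0,0,0,0],
    [0,0,0,0,0,0,0],
    [0,0,0,0,0,0,0],
  ],
)

```text
time: 10.78
tcp_pos: [552.4, 1.9, -19.3]
tool_rot: [-0.0, 0.992, 0.127, -0.0]
ft_force: [0.7, 0.2, -0.1]
finger_gap: 85.2
```

Request:
servo_tool(
  motion=[
    [0,0,0,0,0,-0.3,0],
    [0,0,0,0,0,-0.6,0],
    [0,0,0,0,0,-0.8,0],
    [0,0,0,0,0,-0.8,100],
    [0,0,0,0,0.4,-0.5,200],
    [0,0,0,0,0.8,0,255],
    [0,0,0,0,0.8,0,255],
    [0,0,0,0,0.6,0,255],
  ],
)

```text
time: 11.45
tcp_pos: [580.0, -101.0, 103.1]
tool_rot: [0.001, 0.992, 0.127, 0.002]
ft_force: [-0.2, -0.1, -0.6]
finger_gap: 25.8
```

```bash
cat >> h.py <<'E'
def tray(n):
    p,d=eyes.get_image(n); C=cloud(n,d); q=incr(C.reshape(-1,3))
    hsv=cv2.cvtColor(p,cv2.COLOR_RGB2HSV).reshape(-1,3); px=np.indices(d.shape).reshape(2,-1).T[:,::-1]
    m=(q[:,0]>-225)&(q[:,0]<80)&(abs(q[:,1])<33)&(q[:,2]>37)&(q[:,2]<52)&(hsv[:,1]<110)
    if m.sum()>20: print(n,'rim',m.sum(),np.percentile(q[m],[1,50,99],axis=0).round(1).tolist(),[np.round(v,1) for v in cv2.minAreaRect(q[m,:2].astype(np.float32))])
    o=(q[:,0]>-225)&(q[:,0]<0)&(abs(q[:,1])<36)&(q[:,2]>12)&(q[:,2]<56)&(hsv[:,0]<14)&(hsv[:,1]>150)&(px[:,1]<300)
    if o.any(): print('orange',o.sum(),np.percentile(q[o],[1,50,99],axis=0).round(1).tolist(),px[o].mean(0).round())
    return p,d
E
python3 - <<'E'
from h import *
to(crk(-235,0,-20),14.6)
for n in ('side','top'): p,d=tray(n); np.savez(n+'5.npz',p=p,d=d)
E
```

```text
t 11.45 tcp [ 580.  -101.   103.1] head 14.58 tilt 0.22 F [-0.2 -0.1 -0.6] gap 25.8
shift units [-0.049 -0.389  3.076] turn z -0.004
side rim 370 [[-185.8, -30.1, 37.1], [-110.7, -1.0, 40.0], [-57.5, 29.4, 44.6]] [array([-124.1,   -0.4]), array([ 60.1, 136.1]), np.float64(90.0)]
orange 102 [[-197.6, -27.7, 31.9], [-192.5, -0.4, 44.8], [-189.0, 29.0, 53.0]] [284. 209.]
top rim 277 [[-188.7, -29.8, 37.1], [-108.9, -6.7, 40.3], [-58.8, 30.2, 46.0]] [array([-97.2,  -1.1]), array([201.2,  64.8]), np.float64(0.4)]
orange 17 [[-197.0, -35.0, 22.0], [-34.3, -28.6, 32.9], [-25.0, 26.9, 52.2]] [258. 216.]
```

Request:
servo_tool(
  motion=[
    [0,0,0,-0.03,0,0.3,255],
    [0,0,0,0,0,0.6,255],
    [0,0,0,0,0,0.7,255],
    [0,0,0,0,0,0.6,255],
    [0,0,0,0,0,0.4,255],
    [0,0,0,0,0,0.2,255],
    [0,0,0,0,0,0,255],
    [0,0,0,0,0,0,255],
  ],
)

```text
time: 12.22
tcp_pos: [577.1, -98.2, -11.4]
tool_rot: [-0.0, 0.992, 0.127, -0.0]
ft_force: [1.3, -0.7, 0.3]
finger_gap: -0.0
```

Run:
```python
from h import *
to(crk(-208,0,-11),14.6)
p,d=eyes.get_image('side'); C=cloud('side',d); q=incr(C.reshape(-1,3))
m=(q[:,0]>-290)&(q[:,0]<-215)&(abs(q[:,1])<25)&(q[:,2]>8)&(q[:,2]<75)
print(m.sum(),np.percentile(q[m],[0,5,50,95,100],axis=0).round(1).tolist())
p,d=eyes.get_image('top'); C=cloud('top',d); q=incr(C.reshape(-1,3))
m=(q[:,0]>-290)&(q[:,0]<-215)&(abs(q[:,1])<25)&(q[:,2]>8)&(q[:,2]<75)
print(m.sum(),np.percentile(q[m],[0,5,50,95,100],axis=0).round(1).tolist() if m.any() else '')
```

```text
t 12.22 tcp [577.1 -98.2 -11.4] head 14.63 tilt 0.05 F [ 1.3 -0.7  0.3] gap -0.0
shift units [ 0.012 -0.971 -0.01 ] turn z 0.005
148 [[-259.3, -24.5, 23.0], [-250.1, -19.8, 28.0], [-236.7, 2.3, 59.2], [-232.3, 20.6, 74.1], [-229.1, 24.5, 74.8]]
3 [[-216.0, -15.4, 9.6], [-216.0, -13.0, 9.8], [-215.4, 8.2, 11.7], [-215.3, 17.2, 11.8], [-215.3, 18.2, 11.8]]
```

Request:
servo_tool(
  motion=[
    [0,0,0,0,-0.4,0,255],
    [0,0,0,0,-0.4,0,255],
    [0,0,0,0,-0.25,0,255],
    [0,0,0,0,-0.25,0,255],
    [0,0,0,0,-0.25,0,255],
    [0,0,0,0,-0.25,0,255],
    [0,0,0,0,-0.25,0,255],
    [0,0,0,0,0,0,255],
  ],
)

```text
time: 12.98
tcp_pos: [557.0, -19.0, -10.7]
tool_rot: [0.001, 0.992, 0.128, 0.0]
ft_force: [-0.1, -2.7, 1.6]
finger_gap: -0.4
```

Run:
```python
from h import *
to(crk(-31,0,-11),14.6); tray('side')
```

```text
t 12.98 tcp [557.  -19.  -10.7] head 14.67 tilt 0.1 F [-0.1 -2.7  1.6] gap -0.4
shift units [ 2.000e-03 -3.353e+00  3.000e-03] turn z 0.014
side rim 312 [[-159.1, -29.7, 37.1], [-86.5, 6.8, 40.5], [-35.7, 29.8, 50.0]] [array([-1.009e+02, -1.000e-01]), array([132. ,  59.9]), np.float64(0.7)]
orange 97 [[-153.1, -26.8, 30.7], [-147.4, -0.4, 43.6], [-142.9, 28.0, 52.4]] [282. 220.]
```

Request:
servo_tool(
  motion=[
    [0,0,0,0,-0.3,0,255],
    [0,0,0,0,-0.3,0,255],
    [0,0,0,0,-0.3,0,255],
    [0,0,0,0,-0.3,0,255],
    [0,0,0,0,-0.3,0,255],
    [0,0,0,0,-0.3,0,255],
    [0,0,0,0,-0.3,0,255],
    [0,0,0,0,-0.2,0,255],
  ],
)

```text
time: 13.7
tcp_pos: [532.9, 68.7, -11.1]
tool_rot: [0.001, 0.992, 0.127, -0.001]
ft_force: [-0.9, -8.3, 3.6]
finger_gap: -0.2
```

Run:
```python
from h import *
to(crk(-31,0,-11),14.6); tray('side')
```

```text
t 13.7 tcp [532.9  68.7 -11.1] head 14.61 tilt 0.15 F [-0.9 -8.3  3.6] gap -0.2
shift units [ 0.03  -1.079 -0.006] turn z 0.002
side rim 71 [[-67.2, -29.7, 37.2], [-42.8, 7.0, 40.5], [-32.7, 30.6, 50.7]] [array([-49.9,  -0.1]), array([62.6, 35.4]), np.float64(87.6)]
orange 110 [[-60.1, -27.5, 31.5], [-56.3, 0.9, 44.8], [-53.5, 29.6, 51.4]] [279. 244.]
```

Request:
servo_tool(
  motion=[
    [0,0,0,0,-0.2,0,255],
    [0,0,0,0,-0.2,0,255],
    [0,0,0,0,-0.2,0,255],
    [0,0,0,0,-0.2,0,255],
    [0,0,0,0,-0.15,0,255],
    [0,0,0,0,-0.05,0,255],
    [0,0,0,0,0,0,255],
  ],
)

```text
time: 14.33
tcp_pos: [523.1, 108.4, -11.4]
tool_rot: [-0.0, 0.992, 0.127, -0.0]
ft_force: [0.1, -1.4, 0.1]
finger_gap: -0.1
```

Request:
servo_tool(
  motion=[
    [0,0,0,0,-0.05,0,255],
    [0,0,0,0,0,0,255],
  ],
)

```text
time: 14.5
tcp_pos: [522.9, 110.1, -11.4]
tool_rot: [-0.0, 0.992, 0.127, -0.0]
ft_force: [-0.3, -1.4, 0.5]
finger_gap: 0.0
```

Run:
```python
from h import *
to(crk(-31,0,-11),14.6); tray('side')
```

```text
t 14.5 tcp [522.9 110.1 -11.4] head 14.56 tilt 0.03 F [-0.3 -1.4  0.5] gap 0.0
shift units [ 0.008 -0.015 -0.01 ] turn z -0.009
```

Request:
servo_tool(
  motion=[
    [0,0,0,0,-0.03,0,255],
    [0,0,0,0,0,0,255],
  ],
)

```text
time: 14.72
tcp_pos: [523.3, 110.2, -11.3]
tool_rot: [0.001, 0.992, 0.127, 0.0]
ft_force: [1.8, -5.4, -1.3]
finger_gap: 0.1
```

Request:
servo_tool(
  motion=[
    [0,0,0,0,-0.03,0,255],
    [0,0,0,0,0,0,255],
  ],
)

```text
time: 14.88
tcp_pos: [523.7, 110.3, -11.2]
tool_rot: [0.002, 0.992, 0.127, 0.001]
ft_force: [3.6, -8.0, -0.9]
finger_gap: 0.3
```

Request:
servo_tool(
  motion=[
    [0,0,0,0,-0.04,0,255],
    [0,0,0,0,-0.02,0,255],
    [0,0,0,0,0,0,255],
  ],
)

```text
time: 15.13
tcp_pos: [524.0, 110.2, -10.9]
tool_rot: [0.004, 0.992, 0.128, 0.001]
ft_force: [3.7, -16.3, -0.7]
finger_gap: 0.4
```

Request:
servo_tool(
  motion=[
    [0,0,0,0,0.2,0,255],
    [0,0,0,0,0.3,0,255],
    [0,0,0,0,0,-0.5,255],
    [0,0,0,0,0,-0.8,255],
    [0,0,0,0,0.5,-0.8,255],
    [0,0,0,0,0.8,-0.5,255],
    [0,0,0,0,0.8,0,255],
    [0,0,0,0,0.8,0,255],
  ],
)

```text
time: 15.8
tcp_pos: [557.8, -17.9, 95.0]
tool_rot: [0.0, 0.992, 0.127, 0.002]
ft_force: [0.6, 0.2, -0.9]
finger_gap: 0.0
```

Request:
servo_tool(
  motion=[
    [0,0,0,0,0.9,0,255],
    [0,0,0,0,0.9,0,255],
    [0,0,0,0,0.9,0,255],
    [0,0,0,0,0.9,0,255],
    [0,0,0,0,0.5,0,255],
    [0,0,0,0,0,0,255],
    [0,0,0,0,0,0,255],
  ],
)

```text
time: 16.38
tcp_pos: [596.9, -176.4, 92.1]
tool_rot: [-0.001, 0.992, 0.126, -0.0]
ft_force: [-0.3, 0.7, -0.5]
finger_gap: -0.1
```

Run:
```python
from h import *
to(crk(-31,0,-11),14.6); tray('side'); p,d=tray('top')
for k in ('nut_tray_tail','home'): print(k,[(np.round(r['position'],1).tolist(),round(r['confidence'],2)) for r in eyes.mark_of('top',k)[:4]])
cv2.imwrite('pics/t6.png',cv2.resize(p[185:265,145:310],None,fx=4.5,fy=4.5,interpolation=cv2.INTER_CUBIC)[:,:,::-1])
```

```text
t 16.38 tcp [ 596.9 -176.4   92.1] head 14.43 tilt 0.12 F [-0.3  0.7 -0.5] gap -0.1
shift units [ 4.000e-03 -7.409e+00  2.592e+00] turn z -0.034
top rim 227 [[-19.6, -29.4, 37.2], [30.8, 8.9, 40.1], [76.9, 30.3, 45.8]] [array([29.8,  0.6]), array([ 61.4, 100.8]), np.float64(88.8)]
orange 18 [[-38.3, -35.1, 24.4], [-26.1, -28.8, 32.1], [-15.0, 24.1, 51.3]] [238. 220.]
nut_tray_tail [([252.7, 151.5], 0.88), ([239.1, 226.5], 0.79), ([429.2, 189.9], 0.79)]
home [([241.4, 224.1], 0.98)]
```

View pics/t6.png

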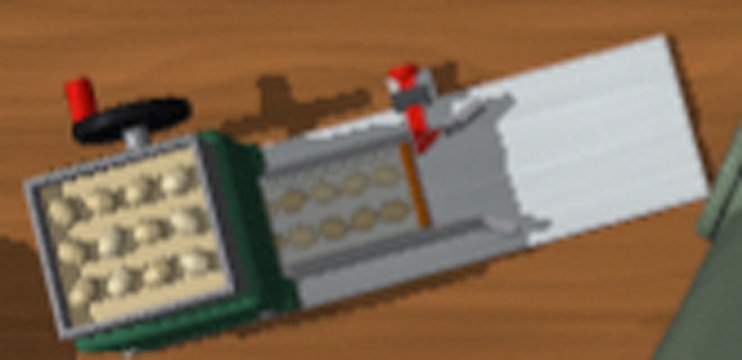

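The tray is home. The orange plate stands at about crop (415,185), and the red bolt at (425,148) sticks out behind it, at the same place as before loading. The hand is clear.

```bash
python3 -c "
from h import *
print(job.finish_job(), telemetry.get_state()['time'])"
```

```text
the job is handed in; nothing more can be done
the job is handed in; nothing more can be done
```

The nut tray is loaded and the job is handed in, after about 16.4 s of robot time. I gripped the tray across its walls and set it level on the deck with its nose in the flare. I then pushed on the orange end plate with shut fingers until it met the stop, where the force rose to 16 N with no further movement.

**Last checks:**
- **Position:** the final top view shows the end plate at about cracker x = -20 mm. The tray is within about 1 mm of the centre line and in line to about 1°.
- **Catch:** the red bolt shows behind the plate at the same extension as before loading. I judged this by eye in the picture; I had no reading of the joint.
- **Hand:** it is about 300 mm clear of the tray, with no contact force.
- **Shell tray and other things:** none of the moves came near them and no contact force showed, but I did not measure their positions again.

**Disagreements:**
- **Fingertip height:** the depth images showed the fingertips about 30 mm higher than the reported TCP height. I worked from the images and from contact force, so reported heights went down to -28 mm at the grasp with no sign of bench contact.
- **Final side view:** the side camera gave no reading of the tray, so the last position rests on the top view and the push force.

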